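# Pin the lint filter and open its lid

### The job

The washer's lint filter swivels freely in its foot bracket: take the locking pin out of the tool block, push it fully home through the hole in the filter pot's ear into the bracket below and let go of it, so that the pot cannot turn. Then unscrew the tight round lid without wrenching the pot round in the bracket, stop turning when its threads let go, lift it straight up until it is just clear of the neck, and finish still holding it there, level and centred just above the open pot. Leave the other things on the counter undisturbed.

Things in the scene. Friction and masses are not known exactly. Their poses are not given: they have to be found in the camera images.
- bracket: Dark steel foot bracket of the lint filter, screwed to the counter: plate 130 x 120 mm, 8 mm thick. Origin on the counter, on the vertical axis of the pot; x and y level, z up. The pot's ear sticks out along the bracket's -x. Below the ear stands a boss with a vertical through hole 10 mm wide, in line with the ear's hole at the start; its top is 26 mm above the counter.
- pot (a joint): How far the pot has swivelled in the bracket (rad), 0 at the start (ear hole and boss hole in line), positive anticlockwise seen from above. It swivels easily (about 0.08 N m), the lid is much tighter: only the pin holds the pot against it, with about 0.03 rad of play.
- ear_hole (a point): Centre of the 10 mm hole in the pot's ear, on the ear's top face, 34 mm above the counter and 80 mm from the pot's axis. The ear is an aluminium plate 32 x 32 mm, 8 mm thick. Axes those of the pot (z up, -x pointing outwards along the ear).
- pot_mouth (a point): Centre of the rim of the pot's neck, on the pot's axis, 120.5 mm above the counter; axes those of the pot, z up. The white pot is 76 mm across up to 96 mm above the counter, narrowing to the 48 mm neck at 106 mm; two hose barbs 20 mm thick stick out along +y (85 mm up) and -y (55 mm up) to 68 mm from the axis.
- lid: Grey round ribbed screw lid on the pot, 63 mm across, 28 mm tall, 90 g. Origin at the centre of its lower edge, z up; closed, that is 110 mm above the counter (top 138 mm) and x is along the pot's x. Opens anticlockwise seen from above, taking about 0.6 N m at first (a firm grip, 30 N or more), and rises 2 to 3 mm while turning. The rim may be gripped from above anywhere round.
- pin: Steel locking pin, upright, 104 mm long, 90 g. Origin at the tip of its shank, z up along the pin. Shank 8 mm thick and 30 mm long with a tapered tip; above it a flange 26 mm wide and 4 mm thick, which rests on the ear when fully home; above that a round black grip 18 mm thick and 70 mm long.
- tool_block: Grey plastic block 130 x 56 x 34 mm fixed on the counter, origin at the centre of its underside, x along its length. Its two holes, 10 mm wide and 34 mm deep, lie 35 mm to either side of the middle: the pin stands in the -x one, the brush in the +x one, their flanges resting on the block's top.
- brush: Small nylon brush standing in the other hole of the tool block, 88 mm long, 20 mm wide flange; origin at its lower end (4 mm above the counter). To be left alone.
- stain_jar: Closed glass jar with a white lid, 72 mm across, 90 mm tall, origin at the centre of its underside. To be left alone.
- dosing_cup: Clear plastic cup, 60 mm across, 50 mm tall, origin at the centre of its underside. To be left alone.
- o_ring: Black rubber ring lying flat, 60 mm across, 6 mm thick, origin at the centre of its underside. To be left alone.
- spare_screen: Spare steel filter screen, upright cylinder 42 mm across, 62 mm tall, origin at the centre of its underside. To be left alone.
- detergent_jug: White detergent jug, 75 x 140 mm, 230 mm tall, origin at the centre of its underside. To be left alone.
- spray_bottle: Clear spray bottle, 68 mm across, 205 mm tall, origin at the centre of its underside. To be left alone.
- lid_top (a point): Centre of the lid's top face, 28 mm above its lower edge; axes those of the lid. Three lugs inside the lid run under three right-handed thread ramps: it is free after about 60 degrees, lifts straight off anywhere from 65 to 100 degrees, and meets a stop at about 105. A rubber gasket presses the closed lid up with about 20 N.
- lid_arrow (a point): Tip of the small arrow moulded on the lid's top, 25 mm from its centre along the lid's x; closed, it points away from the ear (along the pot's +x).
Mind the look-alikes: they are no part of the job. Leave any blue or pink look-alike of the lid alone.

How it is judged:
On the way, in this order (a step that is already met when the one before it is completed fails the run):
1. the pin is fully home through the ear and the bracket, and let go, with the lid still closed (z of pin in the frame of ear_hole below -0.026 m and horizontal distance between pin and ear_hole below 0.005 m and angle between pin's own z axis and vertical below 0.12 rad and contact force between pin and the fingers below 0.1 N and angle between the x axis of lid and the x axis of pot_mouth, either way round below 0.2 rad and z of lid in the frame of pot_mouth below -0.006 m), for 0.2 s.
2. the lid is turned at least 45 degrees on the neck, still down on its threads (angle between the x axis of lid and the x axis of pot_mouth, either way round above 0.785 rad and z of lid in the frame of pot_mouth below -0.003 m and horizontal distance between lid and pot_mouth below 0.005 m), for 0.1 s.
At the end, for the whole second after the job is handed in: The fingers hold the lid, still, within 0.2 rad of level and 20 mm of the pot's axis, its lower edge 2 to 50 mm above the neck's rim and nothing else carrying it; the pin is still home in the ear (at least 22 mm of its 30 mm shank below the ear's top) and not held (z of lid in the frame of pot_mouth between 0.002 and 0.05 m and horizontal distance between lid and pot_mouth below 0.02 m and angle between lid's own z axis and vertical below 0.2 rad and linear speed of lid below 0.02 m/s and contact force between lid and the fingers above 1 N and contact force between lid and bracket below 0.05 N and z of pin in the frame of ear_hole below -0.022 m and horizontal distance between pin and ear_hole below 0.006 m and contact force between pin and the fingers below 0.1 N); the arm keeps its last pose, push and grip.
It fails at once if the pot is wrenched round in its bracket (more than 0.15 rad) (value of joint pot above 0.15 rad or value of joint pot below -0.15 rad).
It fails at once if the lid is forced on against the next thread ramps instead of stopping (turned more than about 105 degrees while still down on the neck) (x of lid_arrow in the frame of pot_mouth below -0.0065 m and z of lid in the frame of pot_mouth below -0.003 m).
It fails at once if a bystander is disturbed (moved 30 mm or more) (distance of any of brush, stain_jar, dosing_cup, o_ring, spare_screen, detergent_jug, spray_bottle from where it was at the start of the episode above 0.03 m).
It also fails if it takes over 51 s, if anything falls off the work surface, if the arm or the gripper's body presses on something with over 40 N, if the wrist force passes 120 N, or if a joint passes its speed limit or range.

### The arm

A 7-joint arm with a two-finger parallel gripper is mounted at the origin on the work surface. World frame = base frame: x ahead of the robot, y to its left, z up, the work surface at z = 0. Lengths are in m, angles in rad, forces in N, time in s.
With the tool pointing down it reaches from about 0.4 to 0.85 m from the base axis. Payload 10.4 kg.
Tool frame: the origin (TCP) lies at the very end of the fingers, on their centre line; the grasp point (between the pads) lies 19 mm behind it; z points along the fingers, y is the line along which they close (so a half turn about z gives the same grasp; the last joint's range is limited). The gripper opens to 85 mm and grips with 20 to 120 N. Pads are 22 mm wide; open, the fingers measure 114 mm over their backs; the gripper's body (76 mm by 85 mm) begins 54 mm behind the grasp point. The pads swing forward as they close: fully open they stand 13 mm farther back than shut.
Start: joints at [1.184, 0.332, -0.065, 1.46, 0.022, 1.35, -0.088], TCP at [0.222, -0.584, 0.231] pointing down, gripper open.
Joint ranges: [-2.6, 2.6], [-0.5, 2.12], [-1.47, 1.34], [0.16, 2.42], [-1.27, 4.41], [0.06, 2.06], [-2.6, 2.6]. Speed limits (rad/s): [2.22, 2.22, 2.79, 2.79, 3.14, 3.14, 3.14].

### API

Orientations are given as a unit quaternion [x, y, z, w].
In Python, from workcell import manip, vision, order gives the robot as it stands. The module is installed in compiled form; this text tells all that it offers.
- The arm moves only by the tool move_arm, never from a script. Its argument "motion" is a list of rows, each a list of 3 entries, a list of its own where there are three numbers: the shift along the tool's x, y, z scaled (see below), then the turn, a rotation vector about the tool's x, y, z scaled (see below), then the opening, from -1 (shut) to 1 (fully open). In form: [[[dx, dy, dz], [wx, wy, wz], hand], ...]. A call has 1 to 12 rows; each row shifts and turns the commanded pose from where the row before left it, along the tool's axes as they then stand; what a row does not reach is not made up. The controller multiplies each number of a shift by 0.75 m and each number of a turn by pi/4 rad. A row lasts 1/10 s, in which the tool goes at most 50 mm and 8.59 degrees, less where a joint would pass 70% of its speed; a pose out of reach is approached as far as the arm can. A call with a number of a shift or a turn outside -1 to 1 is refused whole. A call with a gripper value outside its range is refused whole. The fingers move at their own pace and stop on an object; "newtons" is the grip in N (left out, the last holds). Time passes only in rows, so rows that do not move let the fingers close. It gives the time, the measured TCP pose, the force, the opening and the grip force at its end, in the units of the state.
- manip.get_obs(): the state, without advancing time (a new reading comes with each control period).
- vision.camera(name): name is "side" or "top"; returns a dict with "pixels" (420x560x3 uint8, red, green, blue), "fx", "fy", "cx", "cy" (pixels), "R" (3x3) and "t" (3): a world point X has camera coordinates R X + t. Camera axes: x right, y down, z forward; pixel columns grow to the right and rows downward; lengths in m; the calibration is good to about 2 mm. A picture is of the moment at which its call begins. There is no depth.
- order.hand_in(): hands the job in; it is judged then, once.
The state is a dict: "clock": time; "joint_pos": joint angles; "joint_velocities": joint speeds; "tau": joint torques, N m; "position": TCP position; "ee_rot": TCP orientation; "ft_force": force on the tool from outside, world axes, zero at the start; "torque": the same for the moment, N m; "grip_width": opening from 0.0 (shut) to 1.0 (fully open); "grasp_force": force on a finger pad.
Only numpy, scipy, OpenCV 4.12 (cv2) and the standard library are available. Lean on these libraries where they do the work, as an engineer would, in place of code of your own. Each camera call takes 0.05 s, during which the arm holds its last target. There are 200 camera calls.

## Working session

There is one attempt and no reset: what is moved stays moved. The work goes in short steps, Python scripts to look and compute and a tool call to move; the robot and the scene stay as the last step left them, time stands still between calls to the robot, and variables do not carry over. Pictures are saved under pics/ and viewed, at most 10 in all, crops included, and the job is handed in when it is done.

Besides the shell and the picture viewer there is one more tool, called after "Request:" by a JSON object that holds its "op" and its "data". move_arm: Moves the arm, as the interface text tells. Its arguments: {"type":"object","properties":{"motion":{"type":"array"},"newtons":{"type":"number"}},"required":["motion"]}

```bash
mkdir -p pics
cat > h.py <<'E'
import numpy as np, cv2
from workcell import manip, vision, order
def snap(n,f):
    c=vision.camera(n); cv2.imwrite(f'pics/{f}.png',c['pixels'][:,:,::-1]); 
    np.savez(f'{f}.npz',**{k:np.array(c[k]) for k in c}); return c
def load(f): return dict(np.load(f'{f}.npz'))
def ray(c,u,v):
    R=np.array(c['R']);t=np.array(c['t'])
    return -R.T@t, R.T@np.array([(u-c['cx'])/c['fx'],(v-c['cy'])/c['fy'],1.])
def plane(c,u,v,z):
    o,d=ray(c,u,v); return o+d*(z-o[2])/d[2]
def proj(c,X):
    p=np.array(c['R'])@np.array(X)+np.array(c['t']); return np.array([c['fx']*p[0]/p[2]+c['cx'],c['fy']*p[1]/p[2]+c['cy']])
def tri(c1,p1,c2,p2):
    o1,d1=ray(c1,*p1);o2,d2=ray(c2,*p2)
    s=np.linalg.lstsq(np.c_[d1,-d2],o2-o1,rcond=None)[0]
    a=o1+s[0]*d1;b=o2+s[1]*d2; return (a+b)/2,np.linalg.norm(a-b)
E
python3 - <<'E'
from h import *
np.set_printoptions(precision=4,suppress=True)
for n in ('top','side'):
    c=snap(n,n+'0'); print(n,-np.array(c['R']).T@np.array(c['t']),np.array(c['R'])[2],c['fx'])
print(manip.get_obs())
E
```

```text
top [0.5042 0.0121 1.3754] [ 0.0565 -0.0032 -0.9984] 463.37560824544005
side [ 0.1267 -0.9936  0.9181] [ 0.3334  0.7256 -0.602 ] 465.6678974741947
{'clock': 0.1, 'joint_pos': array([ 1.1844,  0.3328, -0.0647,  1.4609,  0.0216,  1.3499, -0.0885]), 'joint_velocities': array([-0.0009, -0.003 ,  0.0011, -0.0027, -0.0007,  0.0007, -0.0006]), 'tau': array([  0.0016, -62.6745,   0.0494, -39.2426,   0.0164,   0.0069,
        -0.    ]), 'position': array([ 0.2223, -0.5838,  0.2306]), 'ee_rot': array([ 0.9835,  0.1809, -0.0001, -0.0006]), 'ft_force': array([-0.1751,  0.1241, -0.2112]), 'torque': array([-0.0202,  0.0244, -0.0339]), 'grasp_force': 0.0, 'grip_width': 1.0016024466855553}
```

View pics/top0.png

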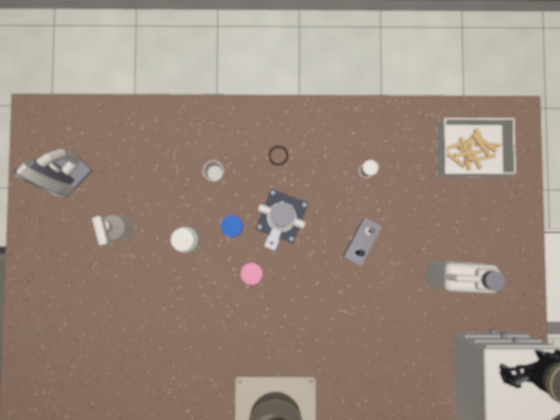

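View pics/side0.png

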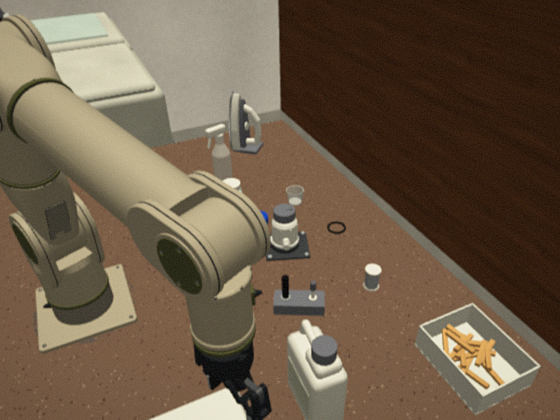

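Top view: the grey lid on the white pot is at (282,216), with the ear at (272,240). The tool block runs from (355,258) to (372,225), with a dark pin near (360,254) and the brush near (369,231).
- Lid candidates: grey (282,216), blue (232,226), pink (252,273), white jar (184,240) and spare screen (370,168). I choose the grey one on the pot.
- Pin candidates: black grip (side view 285,287) and the brush (side view 312,292). I choose the black one.

I'll check both choices in close crops.

Run:
```python
from h import *
a=cv2.imread('pics/top0.png')[180:280,240:390]; b=cv2.imread('pics/side0.png')[195:325,250:350]
a=cv2.resize(a,None,fx=3,fy=3,interpolation=cv2.INTER_CUBIC); b=cv2.resize(b,None,fx=3.4,fy=3.4,interpolation=cv2.INTER_CUBIC)
m=np.zeros((450,800,3),np.uint8); m[:300,:450]=a; m[:b.shape[0],455:455+b.shape[1]]=b
cv2.imwrite('pics/crop.png',m)
```

```text
(no output)
```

View pics/crop.png

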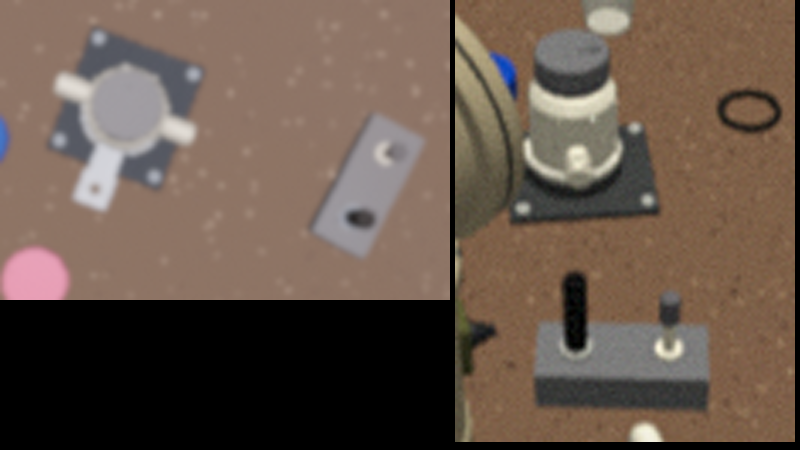

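The crop confirms both choices: a grey ribbed lid on the pot with four bracket screws around it and the ear hole at about crop (95,188), and the black-gripped pin in the near-left block hole, upright beside the brush. Now I'll measure.

```bash
cat > meas.py <<'E'
from h import *
np.set_printoptions(precision=4,suppress=True)
def cen(c,box,mode,thr=None):
    # centroid of weighted bright/dark blob in box (u0,v0,u1,v1)
    u0,v0,u1,v1=box; g=c['pixels'][v0:v1,u0:u1].astype(float).mean(2)
    w=g if mode>0 else 255-g
    t=(w.min()+w.max())/2 if thr is None else thr
    w=np.clip(w-t,0,None); vv,uu=np.mgrid[v0:v1,u0:u1]
    return np.array([(w*uu).sum(),(w*vv).sum()])/w.sum()
E
python3 - <<'E'
from meas import *
T=load('top0');S=load('side0')
pts=[(98,38),(193,74),(154,177),(60,140)]
B=[]
for x,y in pts:
    u,v=int(240+x/3),int(180+y/3); p=cen(T,(u-3,v-3,u+4,v+4),1); B.append(plane(T,*p,0.010)); print('bolt T',p,B[-1])
B=np.array(B);print('centre',B.mean(0),'sides',[np.linalg.norm(B[i]-B[(i+1)%4]) for i in range(4)])
sp=[(520,208),(635,128),(648,200)]
for x,y in sp:
    u,v=int(250+(x-455)/3.4),int(195+y/3.4); p=cen(S,(u-3,v-3,u+4,v+4),1); print('bolt S',p,plane(S,*p,0.010))
h=cen(T,(270,240,275,246),-1);print('ear hole',h,plane(T,*h,0.034))
# lid top
g=cv2.GaussianBlur(T['pixels'],(0,0),.7).astype(int)
hsv=cv2.cvtColor(T['pixels'],cv2.COLOR_RGB2HSV)
print(T['pixels'][216,262:304].tolist())
print(T['pixels'][196:236,282].tolist())
blk=T['pixels'].astype(int); m=((blk[:,:,0]-blk[:,:,2])<18)&(blk.mean(2)>70)
m=m.astype(np.uint8); m[:215]=0;m[270:]=0;m[:,:340]=0;m[:,390:]=0
cs,_=cv2.findContours(m,0,2); c=max(cs,key=cv2.contourArea); print('block',cv2.minAreaRect(c),cv2.contourArea(c))
ds=(S['pixels'].mean(2)<40).astype(np.uint8); ds[:270]=0;ds[302:]=0;ds[:,:276]=0;ds[:,296:]=0
v,u=np.nonzero(ds);print('pin side',[(r,u[v==r].min(),u[v==r].max()) for r in np.unique(v)])
dt=(T['pixels'].mean(2)<60).astype(np.uint8); dt[:240]=0;dt[265:]=0;dt[:,:345]=0;dt[:,375:]=0
v,u=np.nonzero(dt);print('pin top',[(r,u[v==r].min(),u[v==r].max()) for r in np.unique(v)])
E
```

```text
bolt T [272.4351 192.183 ] [0.6487 0.0094 0.01  ]
bolt T [304.1181 204.297 ] [ 0.6132 -0.0844  0.01  ]
bolt T [291.0472 238.3955] [ 0.5124 -0.046   0.01  ]
bolt T [259.3309 226.2785] [0.5477 0.0476 0.01  ]
centre [ 0.5805 -0.0184  0.01  ] sides [np.float64(0.10031005168102566), np.float64(0.10790685616656354), np.float64(0.09997872351685062), np.float64(0.10806773202752397)]
bolt S [269.5034 255.8105] [ 0.5143 -0.047   0.01  ]
bolt S [302.4051 231.9804] [0.6514 0.0094 0.01  ]
bolt S [306.1135 253.3383] [ 0.6153 -0.0847  0.01  ]
ear hole [271.1796 242.5442] [0.5    0.0124 0.034 ]
[[87, 88, 98], [86, 89, 98], [87, 89, 98], [92, 94, 103], [126, 126, 132], [167, 165, 167], [187, 183, 181], [186, 181, 177], [175, 170, 167], [164, 160, 162], [161, 158, 162], [161, 157, 163], [161, 157, 163], [161, 157, 162], [160, 157, 162], [161, 158, 163], [161, 157, 162], [161, 157, 163], [161, 157, 163], [160, 157, 162], [160, 157, 162], [161, 157, 162], [161, 157, 162], [161, 157, 162], [160, 156, 162], [160, 156, 162], [160, 157, 162], [160, 157, 162], [160, 156, 162], [160, 156, 162], [160, 156, 160
[... 1490 characters left out ...]
), np.int64(282), np.int64(288)), (np.int64(287), np.int64(282), np.int64(287)), (np.int64(288), np.int64(282), np.int64(287)), (np.int64(289), np.int64(282), np.int64(288)), (np.int64(290), np.int64(282), np.int64(287)), (np.int64(291), np.int64(283), np.int64(287)), (np.int64(292), np.int64(283), np.int64(287)), (np.int64(293), np.int64(283), np.int64(287)), (np.int64(294), np.int64(283), np.int64(287)), (np.int64(295), np.int64(283), np.int64(287)), (np.int64(296), np.int64(283), np.int64(287)), (np.int64(297), np.int64(284), np.int64(286))]
pin top [(np.int64(251), np.int64(357), np.int64(358)), (np.int64(252), np.int64(357), np.int64(359)), (np.int64(253), np.int64(357), np.int64(359))]
```

Run:
```python
from meas import *
T=load('top0');S=load('side0')
def fit(m):
    cs,_=cv2.findContours(m.astype(np.uint8)*255,0,cv2.CHAIN_APPROX_NONE); c=max(cs,key=cv2.contourArea); return cv2.fitEllipse(c),cv2.contourArea(c)
t=T['pixels'].astype(int); m=(t[:,:,2]>=t[:,:,0])&(t[:,:,1]>146)&(t[:,:,1]<163)
mm=np.zeros_like(m);mm[202:230,267:297]=m[202:230,267:297]; e,a=fit(mm);v,u=np.nonzero(mm);print('lid T',e,a,u.mean(),v.mean(),plane(T,*e[0],.138))
s=S['pixels'].astype(int)
np.set_printoptions(linewidth=250)
print('lid side gray'); print(s[202:224,270:302,:].mean(2).astype(int))
print('ear T'); print(t[236:250,264:282].mean(2).astype(int))
print('pin T'); print(t[246:262,352:370].mean(2).astype(int))
```

```text
lid T ((281.9742736816406, 214.8127899169922), (20.092504501342773, 20.444957733154297), 41.79408645629883) 321.0 281.7950138504155 215.0831024930748 [ 0.5745 -0.0161  0.138 ]
lid side gray
[[ 93  96  99 100  95  96 100  98  99 101  96  99  94 103  97 101 100  97 107 160 182 187 189 189 189 186 191 190 188 182 161 113]
 [ 98  93  98  95  96  99  99  98  95 101 104 106 110 110 106 109 110 103 106 123 157 174 184 182 182 185 187 181 171 148 127 105]
 [ 99 111 105  97  92  94  99 102 105 113 113 117 116 124 125 122 123 115 109 113 125 142 152 158 160 157 161 153 135 120  97  88]
 [104 109 112 104  94 103 114 111 120 124 126 122 128 122 122 128 121 127 127 129 120 122 115 117 121 120 114 114 105 101  92  90]
 [100 104 114 105 100 112 116 126 121 126 125 123 123 125 125 126 122 124 122 123 117 124 116 113 104  97 100  97  97  97  94  85]
 [106  97 101 109 111 126 124 126 129 128 124 125 128 119 124 124 131 123 121 121 118 118 126 121 110  96  94 100  95 100 101  96]
 [104  91  99 103 118 126 121 123 126 125 122 123 122 124 127 123 124 124 120 115 112 112 115 117 115 101 100  98  92  95  9
[... 3536 characters left out ...]
 98 128 143 144 136 126]
 [154 158 148 116  75  49  45  56  66  68  68  72  95 126 142 140 131 122]
 [155 160 156 137 108  80  66  63  67  69  70  81 105 130 140 135 126 121]
 [155 159 160 154 138 119 105  95  90  88  92 103 123 137 138 130 124 121]
 [155 156 158 159 154 144 137 131 125 121 123 130 139 140 135 126 121 120]
 [154 155 156 157 155 154 151 149 146 143 144 146 146 140 131 123 120 120]
 [154 154 154 155 155 154 154 153 153 151 151 149 144 136 125 121 119 120]
 [154 154 154 154 154 154 153 153 153 153 152 149 141 130 123 120 120 119]
 [149 152 153 154 154 153 153 153 153 152 151 146 135 126 121 121 121 120]
 [139 145 149 152 153 153 153 153 153 152 150 142 130 121 121 124 122 120]]
```

Run:
```python
from meas import *
T=load('top0');S=load('side0')
print(T['cx'],T['cy'],S['cx'],S['cy'])
print('lid tri',tri(T,(281.9,215.0),S,(284.3,209.2)))
# pin: side axis at top and bottom of grip
a=np.linspace(0,2*np.pi,60)
def circ(c,x,y,z,r):
    q=np.array([proj(c,[x+r*np.cos(t),y+r*np.sin(t),z]) for t in a]); return np.r_[q.min(0),q.max(0)]
for P in [(.465,-.23),(.46,-.235),(.47,-.225)]:
  for n,c in (('T',T),('S',S)):
    print(P,n,'bot',circ(c,*P,.038,.009),'top',circ(c,*P,.108,.009),'flange',circ(c,*P,.038,.013))
s=S['pixels'].astype(int); np.set_printoptions(linewidth=250)
print(s[270:306,274:298].mean(2).astype(int))
```

```text
272.90416088351895 214.90056159070699 283.5353988846505 217.99403020612442
lid tri (array([ 0.576 , -0.0168,  0.1386]), np.float64(0.004472730086559057))
(0.465, -0.23) T bot [352.2302 251.9492 358.4777 258.2193] top [356.7043 252.5482 363.297  259.1656] flange [350.842  250.5563 359.8662 259.6131]
(0.465, -0.23) S bot [277.0129 293.3506 284.0117 298.5009] top [276.36   273.6827 283.6141 278.7762] flange [275.4591 292.2234 285.5678 299.6631]
(0.46, -0.235) T bot [353.9763 253.6981 360.2249 259.9707] top [358.5479 254.3938 365.1419 261.0141] flange [352.5878 252.3046 361.6137 261.3651]
(0.46, -0.235) S bot [276.0533 295.2517 283.0829 300.4481] top [275.3622 275.563  282.6494 280.7038] flange [274.4927 294.1145 284.6459 301.6207]
(0.47, -0.225) T bot [350.4849 250.2011 356.7312 256.4686] top [354.8615 250.7033 361.4529 257.3178] flange [349.0969 248.8088 358.1194 257.8618]
(0.47, -0.225) S bot [277.9641 291.4661 284.9323 296.571 ] top [277.3487 271.8194 284.5699 276.8663] flange [276.417  290.3488 286.4815 297.7228]
[[ 99  98  98 106 101  98  98  98  94  94  87  93 100  99  94  98  98 
[... 2794 characters left out ...]
3 125]
 [121 125 120 123 121 127 124 128 135 153 140 129 143 151 144 123 124 126 120 122 124 123 123 126]
 [119 129 122 119 126 123 122 113 115 126 136 132 133 129 121 112 119 123 122 122 125 120 119 125]
 [125 124 125 124 123 122 122 122 119 117 119 111 116 115 116 123 125 122 123 125 119 118 129 127]
 [118 120 124 120 127 124 124 127 125 126 122 120 119 119 125 126 124 126 121 126 127 125 123 123]
 [127 128 127 126 125 127 128 124 129 128 119 126 127 125 124 126 121 122 124 127 124 124 126 122]
 [121 122 121 120 122 122 124 122 118 125 125 121 123 121 127 126 122 122 120 124 120 123 127 126]
 [ 98  98 101 105  98 106 101 100 101 104 107 111 106 106 104 107 107 109 107 113 114 115 116 115]]
```

Run:
```python
from meas import *
T=load('top0');S=load('side0')
print('S bot',plane(S,285.0,295.5,.038),'S top',plane(S,284.9,277.0,.104))
print('T bot',plane(T,358.3,252.3,.038),'T top(dome)',plane(T,361.8,252.6,.104))
# block from T: edges of top face
t=T['pixels'].astype(int)
# brush/pin flange: bright
print('tri mid', tri(T,(359.8,252.4),S,(284.95,286.5)))
u0,v0=340,212
m=((t[:,:,0]-t[:,:,2])<12).astype(np.uint8)
m[:212]=0;m[272:]=0;m[:,:340]=0;m[:,388:]=0
m=cv2.morphologyEx(m,cv2.MORPH_CLOSE,np.ones((7,7)))
cs,_=cv2.findContours(m,0,1); c=max(cs,key=cv2.contourArea); r=cv2.minAreaRect(c); b=cv2.boxPoints(r); print(r); print(b); print(np.array([plane(T,*p,.034) for p in b]))
```

```text
S bot [ 0.476  -0.2338  0.038 ] S top [ 0.4765 -0.2342  0.104 ]
T bot [ 0.473  -0.2385  0.038 ] T top(dome) [ 0.4738 -0.2358  0.104 ]
tri mid (array([ 0.4743, -0.2364,  0.0736]), np.float64(0.001502886549234139))
((361.6000061035156, 241.30001831054688), (20.124608993530273, 44.72135925292969), 26.56505012512207)
[[342.6 256.8]
 [362.6 216.8]
 [380.6 225.8]
 [360.6 265.8]]
[[ 0.4598 -0.1939  0.034 ]
 [ 0.5757 -0.2524  0.034 ]
 [ 0.5498 -0.3044  0.034 ]
 [ 0.4341 -0.2457  0.034 ]]
```

Request:
{"op": "move_arm", "data": {"motion": [[[0, 0, -0.027], [0, 0, 0.186], 1], [[0, 0, -0.027], [0, 0, 0.186], 1], [[0, 0, -0.027], [0, 0, 0.186], 1], [[0, 0, -0.027], [0, 0, 0.186], 1], [[0, 0, -0.027], [0, 0, 0.186], 1], [[0.0148, -0.055, 0], [0, 0, 0], 1], [[0.0148, -0.055, 0], [0, 0, 0], 1], [[0.0148, -0.055, 0], [0, 0, 0], 1], [[0.0148, -0.055, 0], [0, 0, 0], 1], [[0.0148, -0.055, 0], [0, 0, 0], 1], [[0.0148, -0.055, 0], [0, 0, 0], 1], [[0.0148, -0.055, 0], [0, 0, 0], 1]]}}

```text
clock: 1.3
position: [0.3991, -0.3408, 0.3324]
ee_rot: [0.983, -0.182, -0.0, 0.0]
ft_force: [0.6, -0.1, 0.3]
grip_width: 0.999
grasp_force: 0.0
```

Request:
{"op": "move_arm", "data": {"motion": [[[0.0109, -0.0418, 0], [0, 0, 0], 1], [[0.0109, -0.0418, 0], [0, 0, 0], 1], [[0.0109, -0.0418, 0], [0, 0, 0], 1], [[0.0109, -0.0418, 0], [0, 0, 0], 1], [[0, 0, 0.06], [0, 0, 0], 1], [[0, 0, 0.06], [0, 0, 0], 1], [[0, 0, 0.06], [0, 0, 0], 1], [[0, 0, 0.06], [0, 0, 0], 1], [[0, 0, 0], [0, 0, 0], 1]]}}

```text
clock: 2.2
position: [0.4702, -0.2356, 0.1469]
ee_rot: [0.983, -0.182, -0.005, -0.001]
ft_force: [-1.4, 0.7, 0.0]
grip_width: 1.0
grasp_force: 0.0
```

Run:
```python
from h import *
a=snap('side','side1')['pixels'][170:330,200:360][:,:,::-1]
b=snap('top','top1')['pixels'][190:290,250:390][:,:,::-1]
m=np.zeros((480,800,3),np.uint8); m[:400,:400]=cv2.resize(a,(400,400),interpolation=2); m[:280,405:405+392]=cv2.resize(b,(392,280),interpolation=2)
cv2.imwrite('pics/m1.png',m); print(manip.get_obs()['joint_pos'])
```

```text
[ 0.64280368  0.20129392 -0.2955877   1.79903484  0.06359733  1.15130499
 -1.61045659]
```

View pics/m1.png

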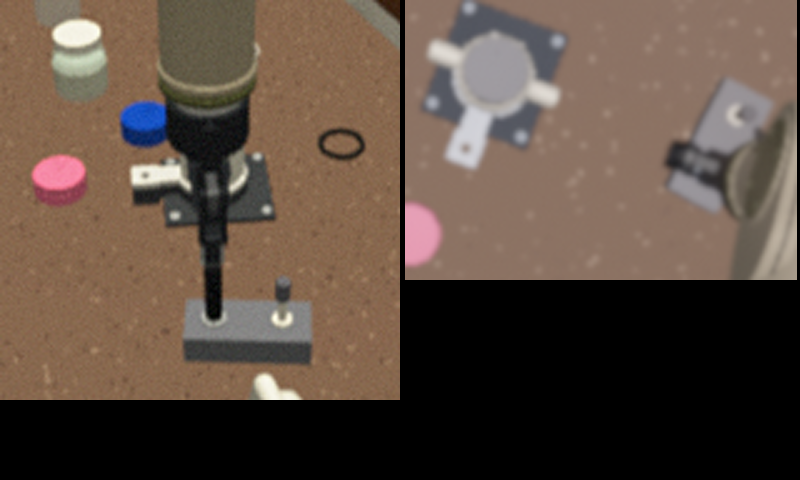

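The side view now shows the ear with its hole near pixel (258,240), the gripper above the pin, and the block below. Next I'll measure the ear hole in both views.

Run:
```python
from meas import *
T=load('top1');S=load('side1')
np.set_printoptions(linewidth=250)
print(S['pixels'][234:248,250:275].mean(2).astype(int))
h=cen(S,(256,237,262,243),-1); ht=cen(T,(268,239,275,246),-1)
print(h,plane(S,*h,.034),ht,plane(T,*ht,.034),tri(T,ht,S,h))
print(manip.get_obs()['position'])
```

```text
[[104 101 103 103  98 101  99  96 101 101 102 106 106  98  75  83 125 165 180 158 102  91 112 121  95]
 [105 100 111 115 115 114 128 125 123 121 139 138 133 115  98  88 132 168 175 156 125 131 125 122  98]
 [ 99 109 132 173 181 181 190 195 192 198 206 203 202 181 168 169 188 205 206 199 197 196 149 115  95]
 [105 111 168 222 227 227 230 232 231 233 235 232 232 229 222 223 231 232 234 230 234 230 163 121 103]
 [101 117 182 232 237 234 228 217 213 226 233 235 231 234 230 232 234 231 233 232 236 234 174 129 108]
 [102 109 179 231 234 232 211 169 165 196 228 233 232 234 234 233 231 232 231 234 235 232 179 132 113]
 [103 114 169 230 238 233 200 157 143 192 228 233 230 236 230 235 232 232 235 231 235 230 194 141 109]
 [103 109 168 232 240 235 225 202 197 223 231 235 235 234 231 227 228 217 219 218 216 209 205 172 131]
 [100 106 163 230 238 236 231 226 222 224 227 220 214 206 187 182 178 170 161 166 155 160 200 203 169]
 [103 107 138 194 197 202 200 194 185 182 179 166 159 149 123 117 116 106 104 102  97 108 155 198 204]
 [105 101 115 130 134 130 127 131 125 117 115 116 104 100  76  65  66  73  64  64  53  59  95 150 189]
 [107 106  99  86  85  86  83  78  82  71  68  70  59  59  39  41  36  37  34  29  27  34  50  91 137]
 [107 110 103  61  49  47  46  43  44  37  39  37  34  34  31  31  25  32  29  31  33  29  29  51  80]
 [106 109  94  55  31  29  30  35  25  32  26  29  37  31  31  30  39  42  49  46  47  47  34  33  45]]
[257.5734 239.6413] [0.5015 0.0097 0.034 ] [271.1839 242.5423] [0.5    0.0124 0.034 ] (array([0.5011, 0.012 , 0.0323]), np.float64(0.002317950678403858))
[ 0.474  -0.237   0.1533]
```

Request:
{"op": "move_arm", "data": {"motion": [[[0, 0, 0.036], [0, 0, 0], 1], [[0, 0, 0.036], [0, 0, 0], 1], [[0, 0, 0.036], [0, 0, 0], 1], [[0, 0, 0], [0, 0, 0], -1], [[0, 0, 0], [0, 0, 0], -1], [[0, 0, 0], [0, 0, 0], -1], [[0, 0, 0], [0, 0, 0], -1], [[0, 0, 0], [0, 0, 0], -1], [[0, 0, 0], [0, 0, 0], -1]], "newtons": 40}}

```text
clock: 3.2
position: [0.475, -0.2368, 0.0728]
ee_rot: [0.983, -0.182, 0.001, -0.0]
ft_force: [0.6, 2.9, 7.5]
grip_width: 0.202
grasp_force: 38.9
```

Request:
{"op": "move_arm", "data": {"motion": [[[0, 0, -0.02], [0, 0, 0], -1], [[0, 0, -0.04], [0, 0, 0], -1], [[0, 0, -0.04], [0, 0, 0], -1], [[-0.0142, -0.0533, 0], [0, 0, 0], -1], [[-0.0142, -0.0533, 0], [0, 0, 0], -1], [[-0.0142, -0.0533, 0], [0, 0, 0], -1], [[-0.0142, -0.0533, 0], [0, 0, 0], -1], [[-0.0142, -0.0533, 0], [0, 0, 0], -1], [[-0.0142, -0.0533, 0], [0, 0, 0], -1], [[0, 0, 0.02], [0, 0, 0], -1], [[0, 0, 0], [0, 0, 0], -1]]}}

```text
clock: 4.3
position: [0.4992, 0.0106, 0.1303]
ee_rot: [0.983, -0.181, -0.001, 0.0]
ft_force: [-0.7, -0.8, -0.4]
grip_width: 0.197
grasp_force: 39.4
```

Run:
```python
from h import *
a=snap('side','side2')['pixels'][170:260,220:340][:,:,::-1]
b=snap('top','top2')['pixels'][190:280,240:330][:,:,::-1]
m=np.zeros((600,800,3),np.uint8); m[:330,:440]=cv2.resize(a,(440,330),interpolation=2); m[:350,445:795]=cv2.resize(b,(350,350),interpolation=2)
cv2.imwrite('pics/m2.png',m); o=manip.get_obs(); print(o['position'],o['ft_force'],o['ee_rot'],o['joint_pos'],o['grip_width'])
```

```text
[0.49997405 0.00878712 0.13156065] [ 0.02633768 -0.53941388 -0.90682306] [ 9.83149229e-01 -1.82804083e-01 -3.82087044e-04  3.39258637e-04] [ 0.34248336  0.17908278 -0.49019737  1.8866487   0.0947191   1.0993408
 -2.12272149] 0.19790170374744734
```

View pics/m2.png

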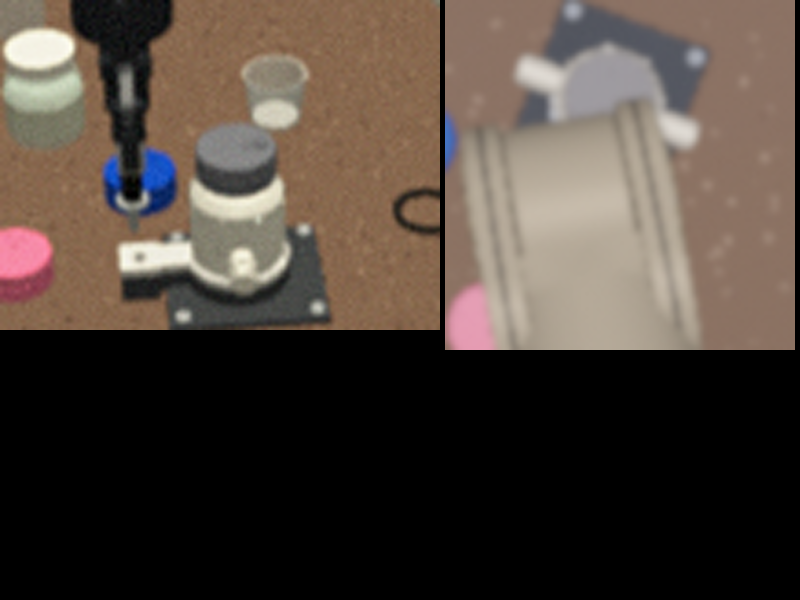

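Side view: the held pin is upright over the ear, its tip near pixel (257,233) and the ear hole at (257.6,239.6). The top view is blocked by the arm. I'll compute the offset from the side view.

Run:
```python
from meas import *
S=load('side2');np.set_printoptions(linewidth=250)
print(S['pixels'][219:246,248:266].mean(2).astype(int))
h=cen(S,(255,237,261,243),-1); print('hole',h,plane(S,*h,.034))
p=np.array([.49997,.0088]); 
for z in (.0628,.0928,.0968): print(z,proj(S,[*p,z]))
print('J',proj(S,[*(p+[.001,0]),.0628])-proj(S,[*p,.0628]),proj(S,[*(p+[0,.001]),.0628])-proj(S,[*p,.0628]))
```

```text
[[ 80  74  98  99  74  35  10   3  17   1  43  95 100 103  97 105  93  90]
 [ 76  53  63  84  71  32  11   4   3   9  34  89 103  98  92  94  89  66]
 [ 87  56  47  66  62  31  17   7  14  10  46 100  99  76  74  73  65  55]
 [ 83  54  43  63  91  43   5   4   0   9  65 142 102  57  56  49  44  52]
 [ 93  56  48  94 138  81  14   1   1  10  86 172 118  61  43  49  48  51]
 [ 98  64  49 103 171 128  64  40  36  54 106 172 126  66  60  54  49  47]
 [102  73  51  80 150 164 135 105 106 122 141 151  99  57  52  50  44  54]
 [105  97  65  65 100 136 150 133 128 137 128 102  68  40  46  49  60  71]
 [110 102  91  77  75  83 102 109 102  97  78  62  51  55  57  70  81  96]
 [108 105 103 104  86  85  82  86  86  84  69  63  68  86  90  93 100 102]
 [100 104 108 103 106  99  93  91  82  88  90  93  97 103 100 104 109 107]
 [104 104 110 105 106  97  98  88  87  89 101 105 104 106 108 109 109 105]
 [107 103 109 106 101  98  99  92  84  88 108 105 107 108 104 108 111 106]
 [104 106 111 109 106 102 103  94  88  96 105 108 102 104 106 102 104 107]
 [109 106 107 104 102 105 105 101  92  98 106 107 
[... 392 characters left out ...]
33 230]
 [108 101 103 111 175 233 235 231 213 170 163 196 229 230 234 230 232 234]
 [109 103 103 109 164 232 237 230 206 155 151 194 226 235 233 233 234 233]
 [109 104 102 111 164 233 238 236 222 198 194 219 233 233 236 234 228 228]
 [108 102 102 108 162 230 237 235 231 228 221 224 227 220 212 207 190 182]
 [108 105 107 106 137 198 203 201 199 191 184 182 181 169 162 151 120 112]
 [106 108 103 106 113 128 130 128 132 131 119 119 113 115 105  93  78  71]
 [104 107 106 106 102  92  88  82  83  83  79  70  73  77  61  56  44  36]]
hole [257.5412 239.6015] [0.5015 0.0099 0.034 ]
0.0628 [256.7456 232.4018]
0.0928 [256.2346 224.3247]
0.0968 [256.1654 223.2314]
J [ 0.3144 -0.0948] [-0.1314 -0.1913]
```

Request:
{"op": "move_arm", "data": {"motion": [[[0.0027, -0.0036, 0.012], [0, 0, 0], -1], [[0, 0, 0.017], [0, 0, 0], -1], [[0, 0, 0], [0, 0, 0], -1], [[0, 0, 0], [0, 0, 0], -1]]}}

```text
clock: 4.8
position: [0.5028, 0.0113, 0.1093]
ee_rot: [0.983, -0.182, -0.001, 0.0]
ft_force: [0.6, 0.5, -0.4]
grip_width: 0.196
grasp_force: 39.4
```

Run:
```python
from meas import *
S=snap('side','side3');np.set_printoptions(linewidth=250)
print(S['pixels'][226:246,248:266].mean(2).astype(int))
o=manip.get_obs();p=o['position'];print(p,o['ft_force'])
for z in (-.0688,-.0388,-.0348): print(proj(S,p+[0,0,z]))
cv2.imwrite('pics/s3.png',cv2.resize(S['pixels'][205:255,235:310][:,:,::-1],None,fx=8,fy=8,interpolation=2))
```

```text
[[105  91  69  53  57  47  27  11   8  11  11  12  44  49  52  49  53  74]
 [107 103  94  83  75  71  48  17  13   3   9  23  77  88  72  70  86  94]
 [107 102 106 103 104 120  99  35   6   2   3  47 125 139 101  91  98 106]
 [101 110 106 102 115 149 145  84  41  25  42  88 163 156 119 107 110 105]
 [111 108 107 104 107 133 164 145 105  84 105 143 162 137 112 105 101 105]
 [105 100 106 104 101 110 140 156 141 131 136 152 141 114 107 105 106 108]
 [108 104 108 103 104 103 112 121 124 124 120 116 113 102  99 104 104 104]
 [105 105 103 104 106 109 101 100  96  96  93  97 105 104 103 102  96  95]
 [108 109 104  99 102 105  98 101  87  78  88  90 103 102 108 100  74  82]
 [102 105 105 103 110 117 119 114  96  84  78 112 135 144 139 115  93  98]
 [105 105 103 103 135 172 177 176 139  94 105 168 200 203 198 180 164 166]
 [105 106 100 111 171 219 227 226 201 134 137 213 235 236 230 227 220 223]
 [106 103 105 118 182 232 238 236 223 169 164 222 237 237 234 233 235 231]
 [105 102 104 115 178 231 239 233 212 164 152 193 228 234 231 232 234 231]
 [109 100  98 107 169 230 236 235 206 156 149 187 228 233 232 233 233 235]
 [110 103 104 110 167 234 236 236 222 206 196 223 235 237 236 235 229 226]
 [106 105 106 106 161 226 237 235 231 227 222 223 224 216 214 208 188 179]
 [107 105 104 105 142 193 199 202 199 196 184 181 179 172 161 145 128 115]
 [101 106 104 102 110 129 134 133 129 130 125 116 113 111 104  97  75  67]
 [105 105 105 110 102  89  85  88  84  85  81  75  65  70  57  58  39  36]]
[0.5031 0.0114 0.1097] [-0.982   0.1598 -0.7314]
[257.7331 237.3669]
[257.2412 229.4507]
[257.1746 228.3794]
```

View pics/s3.png

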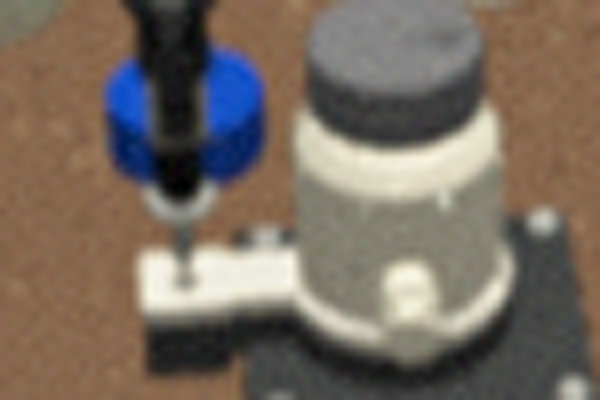

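The tip (257.4, ~238.5) now lines up with the hole (257.5, 239.6). I'll lower it gently and watch the force.

Request:
{"op": "move_arm", "data": {"motion": [[[0, 0, 0.006], [0, 0, 0], -1], [[0, 0, 0.004], [0, 0, 0], -1], [[0, 0, 0.004], [0, 0, 0], -1], [[0, 0, 0], [0, 0, 0], -1], [[0, 0, 0], [0, 0, 0], -1]]}}

```text
clock: 5.35
position: [0.5031, 0.0116, 0.0993]
ee_rot: [0.983, -0.182, -0.0, 0.0]
ft_force: [-0.1, -0.9, -0.9]
grip_width: 0.203
grasp_force: 39.4
```

Request:
{"op": "move_arm", "data": {"motion": [[[0, 0, 0.004], [0, 0, 0], -1], [[0, 0, 0.004], [0, 0, 0], -1], [[0, 0, 0.004], [0, 0, 0], -1], [[0, 0, 0], [0, 0, 0], -1], [[0, 0, 0], [0, 0, 0], -1]]}}

```text
clock: 5.85
position: [0.5031, 0.0116, 0.0902]
ee_rot: [0.983, -0.182, -0.0, 0.0]
ft_force: [0.4, -0.5, -0.5]
grip_width: 0.197
grasp_force: 39.4
```

Request:
{"op": "move_arm", "data": {"motion": [[[0, 0, 0.006], [0, 0, 0], -1], [[0, 0, 0.006], [0, 0, 0], -1], [[0, 0, 0.006], [0, 0, 0], -1], [[0, 0, 0.004], [0, 0, 0], -1], [[0, 0, 0], [0, 0, 0], -1], [[0, 0, 0], [0, 0, 0], -1]]}}

```text
clock: 6.45
position: [0.5031, 0.0116, 0.0738]
ee_rot: [0.983, -0.182, -0.0, 0.0]
ft_force: [0.2, -0.5, -0.6]
grip_width: 0.196
grasp_force: 39.4
```

Request:
{"op": "move_arm", "data": {"motion": [[[0, 0, 0.0025], [0, 0, 0], -1], [[0, 0, 0.0015], [0, 0, 0], -1], [[0, 0, 0], [0, 0, 0], -1]]}}

```text
clock: 6.75
position: [0.5041, 0.0121, 0.0725]
ee_rot: [0.983, -0.182, 0.001, -0.0]
ft_force: [-5.1, 0.5, 14.6]
grip_width: 0.204
grasp_force: 40.9
```

Request:
{"op": "move_arm", "data": {"motion": [[[0, 0, -0.001], [0, 0, 0], 0.2], [[0, 0, 0], [0, 0, 0], 1], [[0, 0, 0], [0, 0, 0], 1], [[0, 0, 0], [0, 0, 0], 1], [[0, 0, 0], [0, 0, 0], 1], [[0, 0, -0.02], [0, 0, 0], 1], [[0, 0, -0.04], [0, 0, 0], 1], [[0, 0, -0.05], [0, 0, 0], 1], [[0, 0, 0], [0, 0, 0], 1]]}}

```text
clock: 7.65
position: [0.5057, 0.0119, 0.1586]
ee_rot: [0.983, -0.182, 0.004, -0.0]
ft_force: [1.6, 0.1, -0.3]
grip_width: 1.002
grasp_force: 0.0
```

Run:
```python
from meas import *
S=snap('side','side4'); o=manip.get_obs();p=o['position'];print(p,o['ft_force'],o['joint_pos'])
cv2.imwrite('pics/s4.png',cv2.resize(S['pixels'][165:255,230:320][:,:,::-1],None,fx=6,fy=6,interpolation=2))
```

```text
[0.5046 0.0116 0.1563] [ 0.0769 -0.716  -0.0965] [ 0.3445  0.1589 -0.4953  1.8525  0.0838  1.146  -2.1174]
```

View pics/s4.png

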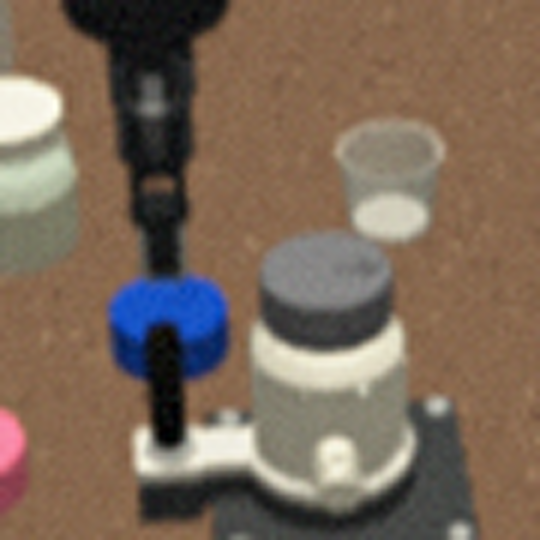

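Side view: the pin's flange sits on the ear and the grip stands upright, released. Next I'll centre over the lid and turn the closing line onto the ear axis.

Request:
{"op": "move_arm", "data": {"motion": [[[0.0512, 0.0005, 0], [0, 0, 0], 1], [[0.0512, 0.0005, 0], [0, 0, 0], 1], [[0, 0, 0], [0, 0, -0.19], 1], [[0, 0, 0], [0, 0, -0.19], 1], [[0, 0, 0], [0, 0, -0.19], 1], [[0, 0, 0], [0, 0, -0.19], 1], [[0, 0, 0], [0, 0, -0.19], 1], [[0, 0, 0], [0, 0, -0.19], 1], [[0, 0, 0], [0, 0, -0.19], 1], [[0, 0, 0], [0, 0, -0.19], 1], [[0, 0, 0], [0, 0, -0.19], 1], [[0, 0, 0], [0, 0, -0.19], 1]]}}

```text
clock: 8.9
position: [0.574, -0.0167, 0.1527]
ee_rot: [0.844, 0.536, -0.001, -0.001]
ft_force: [-0.2, -0.5, 0.0]
grip_width: 0.997
grasp_force: 0.0
```

Run:
```python
from meas import *
S=snap('side','side5'); o=manip.get_obs();p=o['position'];print(p,o['ee_rot'],o['joint_pos'])
from scipy.spatial.transform import Rotation as R
print(R.from_quat(o['ee_rot']).as_matrix(), R.from_quat(o['ee_rot']).inv().apply(np.array([.5761,-.0166,.1])-p))
cv2.imwrite('pics/s5.png',cv2.resize(S['pixels'][165:255,230:320][:,:,::-1],None,fx=6,fy=6,interpolation=2))
```

```text
[ 0.5739 -0.0167  0.1527] [ 0.8416  0.5402 -0.0007 -0.0006] [ 0.5133  0.3579 -0.6831  1.6688  0.2388  1.2021 -0.6554]
[[ 0.4165  0.9092 -0.0018]
 [ 0.9092 -0.4165  0.0002]
 [-0.0006 -0.0017 -1.    ]] [0.001  0.002  0.0527]
```

View pics/s5.png

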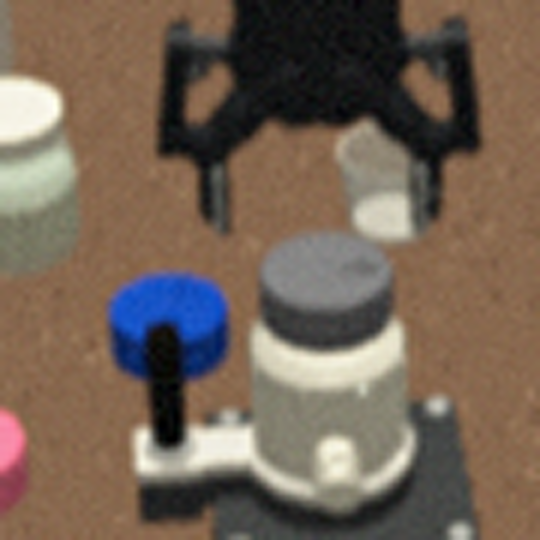

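Fingers straddle the lid (inner edges at crop x 228 and 412, lid centre about 326), needing a 2 mm shift. I'll shift, descend and close gently.

Request:
{"op": "move_arm", "data": {"motion": [[[0.0013, 0.0027, 0.02], [0, 0, 0], 1], [[0, 0, 0.03], [0, 0, 0], 1], [[0, 0, 0.02], [0, 0, 0], 1], [[0, 0, 0], [0, 0, 0], -1], [[0, 0, 0], [0, 0, 0], -1], [[0, 0, 0], [0, 0, 0], -1], [[0, 0, 0], [0, 0, 0], -1], [[0, 0, 0], [0, 0, 0], -1]], "newtons": 20}}

```text
clock: 9.75
position: [0.5762, -0.0165, 0.1012]
ee_rot: [0.846, 0.534, -0.0, -0.0]
ft_force: [-1.7, 1.3, -9.6]
grip_width: 0.728
grasp_force: 24.4
```

Request:
{"op": "move_arm", "data": {"motion": [[[0, 0, 0], [0, 0, 0], -1], [[0, 0, 0], [0, 0, 0], -1], [[0, 0, 0], [0, 0, 0], -1], [[0, 0, -0.0002], [0, 0, -0.08], -1], [[0, 0, -0.0002], [0, 0, -0.09], -1], [[0, 0, -0.0002], [0, 0, -0.09], -1], [[0, 0, -0.0002], [0, 0, -0.09], -1], [[0, 0, 0], [0, 0, 0], -1]], "newtons": 80}}

```text
clock: 10.55
position: [0.5773, -0.0167, 0.1023]
ee_rot: [0.764, 0.645, 0.001, 0.0]
ft_force: [0.8, 2.0, -11.2]
grip_width: 0.719
grasp_force: 89.7
```

Run:
```python
from meas import *
S=snap('side','side6'); o=manip.get_obs();p=o['position'];print(p,o['ee_rot'],o['joint_pos'],o['ft_force'],o['torque'])
print(np.degrees(2*np.arctan2(o['ee_rot'][1],o['ee_rot'][0])))
cv2.imwrite('pics/s6.png',cv2.resize(S['pixels'][165:255,230:320][:,:,::-1],None,fx=6,fy=6,interpolation=2))
```

```text
[ 0.5773 -0.0167  0.1023] [0.7651 0.6439 0.0005 0.0004] [ 0.5299  0.4278 -0.7118  1.7107  0.3065  1.1162 -0.445 ] [  1.8857   1.2202 -10.7292] [ 0.2757 -0.3213  0.0651]
80.16257296657058
```

View pics/s6.png

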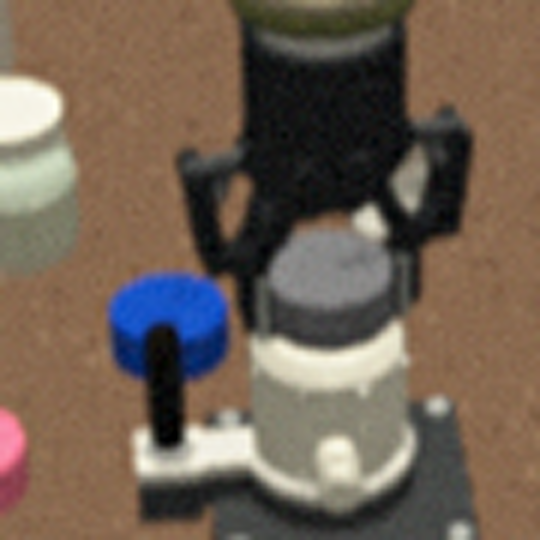

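```bash
cat > arrow.py <<'E'
from meas import *
import sys
def rows(f,x=.5765,y=-.0167,z=.138):
    S=load(f); 
    g=cv2.GaussianBlur(S['pixels'].astype(np.float32).mean(2),(0,0),.6)
    out=[]
    for a in range(-60,120,8):
        v=[]
        for r in (.013,.016,.019):
            u=proj(S,[x+r*np.cos(np.radians(a)),y+r*np.sin(np.radians(a)),z])
            v.append(cv2.remap(g,np.float32([[u[0]]]),np.float32([[u[1]]]),1)[0,0])
        out.append((a,int(np.mean(v))))
    print(f,out)
for f in sys.argv[1:]: rows(f)
E
sed -i "s#np.savez(f'{f}.npz'#np.savez(f'{f}.npz'#" h.py
python3 arrow.py side1 side4 side5 side6
```

```text
side1 [(-60, 54), (-52, 53), (-44, 54), (-36, 56), (-28, 59), (-20, 62), (-12, 65), (-4, 69), (4, 73), (12, 80), (20, 87), (28, 94), (36, 103), (44, 111), (52, 116), (60, 119), (68, 119), (76, 116), (84, 112), (92, 108), (100, 102), (108, 95), (116, 87)]
side4 [(-60, 132), (-52, 129), (-44, 125), (-36, 120), (-28, 119), (-20, 117), (-12, 120), (-4, 124), (4, 127), (12, 130), (20, 132), (28, 134), (36, 134), (44, 134), (52, 134), (60, 134), (68, 133), (76, 133), (84, 133), (92, 134), (100, 135), (108, 134), (116, 133)]
side5 [(-60, 131), (-52, 128), (-44, 125), (-36, 120), (-28, 118), (-20, 116), (-12, 119), (-4, 122), (4, 127), (12, 132), (20, 134), (28, 135), (36, 134), (44, 134), (52, 135), (60, 135), (68, 134), (76, 134), (84, 135), (92, 136), (100, 136), (108, 135), (116, 134)]
side6 [(-60, 136), (-52, 136), (-44, 135), (-36, 133), (-28, 130), (-20, 126), (-12, 123), (-4, 120), (4, 120), (12, 123), (20, 127), (28, 131), (36, 133), (44, 134), (52, 135), (60, 136), (68, 136), (76, 135), (84, 134), (92, 134), (100, 136), (108, 137), (116, 136)]
```

The arrow moved from −20° to about −2°, so the lid turns with the grip. Continuing.

Request:
{"op": "move_arm", "data": {"motion": [[[0, 0, -0.0002], [0, 0, -0.11], -1], [[0, 0, -0.0002], [0, 0, -0.11], -1], [[0, 0, -0.0002], [0, 0, -0.11], -1], [[0, 0, -0.0002], [0, 0, -0.11], -1], [[0, 0, -0.0002], [0, 0, -0.11], -1], [[0, 0, -0.0002], [0, 0, -0.11], -1], [[0, 0, -0.0002], [0, 0, -0.11], -1], [[0, 0, 0], [0, 0, 0], -1], [[0, 0, 0], [0, 0, 0], -1]]}}

```text
clock: 11.5
position: [0.5768, -0.017, 0.1031]
ee_rot: [0.54, 0.842, -0.0, 0.0]
ft_force: [1.4, 0.9, -11.3]
grip_width: 0.718
grasp_force: 90.7
```

```bash
python3 - <<'E'
from meas import *
S=snap('side','side7'); o=manip.get_obs();p=o['position'];print(p,o['joint_pos'][6],o['ft_force'],o['torque'])
print(np.degrees(2*np.arctan2(o['ee_rot'][1],o['ee_rot'][0])))
E
python3 arrow.py side7
```

```text
[ 0.5769 -0.017   0.1031] 0.11613717979425688 [  3.0938  -0.29   -12.2157] [-0.012  -0.2337  0.1071]
114.70551298865118
side7 [(-60, 136), (-52, 135), (-44, 136), (-36, 136), (-28, 136), (-20, 137), (-12, 137), (-4, 137), (4, 137), (12, 136), (20, 133), (28, 129), (36, 127), (44, 128), (52, 129), (60, 120), (68, 94), (76, 68), (84, 49), (92, 41), (100, 35), (108, 32), (116, 33)]
```

Request:
{"op": "move_arm", "data": {"motion": [[[0, 0, -0.0002], [0, 0, -0.11], -1], [[0, 0, -0.0002], [0, 0, -0.11], -1], [[0, 0, -0.0002], [0, 0, -0.11], -1], [[0, 0, -0.0002], [0, 0, -0.11], -1], [[0, 0, -0.0002], [0, 0, -0.11], -1], [[0, 0, 0], [0, 0, 0], -1], [[0, 0, 0], [0, 0, 0], -1], [[0, 0, 0], [0, 0, 0], -1]]}}

```text
clock: 12.35
position: [0.5773, -0.0168, 0.1045]
ee_rot: [0.346, 0.938, -0.0, 0.001]
ft_force: [-1.3, -0.4, -0.9]
grip_width: 0.715
grasp_force: 91.5
```

```bash
python3 - <<'E'
from meas import *
S=snap('side','side8'); o=manip.get_obs();p=o['position'];print(p,o['joint_pos'][6],o['ft_force'],o['torque'])
print(np.degrees(2*np.arctan2(o['ee_rot'][1],o['ee_rot'][0])))
E
python3 arrow.py side8
```

```text
[ 0.5771 -0.0167  0.1044] 0.5155623750665774 [ 0.3343 -0.0197 -0.4491] [-0.0306 -0.0246  0.0069]
139.51825037298067
side8 [(-60, 138), (-52, 137), (-44, 137), (-36, 136), (-28, 136), (-20, 135), (-12, 136), (-4, 136), (4, 135), (12, 131), (20, 119), (28, 98), (36, 70), (44, 46), (52, 34), (60, 30), (68, 26), (76, 21), (84, 18), (92, 18), (100, 21), (108, 25), (116, 27)]
```

Turned 74° and the axial force dropped away, so the threads are free. Lifting straight up about 22 mm.

Request:
{"op": "move_arm", "data": {"motion": [[[0, 0, -0.004], [0, 0, 0], -1], [[0, 0, -0.004], [0, 0, 0], -1], [[0, 0, -0.006], [0, 0, 0], -1], [[0, 0, -0.006], [0, 0, 0], -1], [[0, 0, -0.005], [0, 0, 0], -1], [[0, 0, -0.004], [0, 0, 0], -1], [[0, 0, 0], [0, 0, 0], -1], [[0, 0, 0], [0, 0, 0], -1], [[0, 0, 0], [0, 0, 0], -1], [[0, 0, 0], [0, 0, 0], -1]]}}

```text
clock: 13.4
position: [0.5767, -0.0167, 0.1255]
ee_rot: [0.345, 0.939, -0.0, -0.0]
ft_force: [0.6, 0.1, -1.0]
grip_width: 0.713
grasp_force: 91.5
```

Run:
```python
from meas import *
S=snap('side','side9'); o=manip.get_obs();p=o['position'];print(p,o['ee_rot'],o['ft_force'],o['joint_velocities'],o['grip_width'],o['grasp_force'])
cv2.imwrite('pics/s9.png',cv2.resize(S['pixels'][165:255,230:320][:,:,::-1],None,fx=6,fy=6,interpolation=2))
```

```text
[ 0.5767 -0.0167  0.1256] [ 0.345   0.9386 -0.0001 -0.0001] [-1.2656  0.4647 -0.1572] [ 0.0003  0.0004 -0.0002 -0.0019 -0.0005  0.0003  0.0023] 0.7127286901122505 91.47803214676316
```

View pics/s9.png

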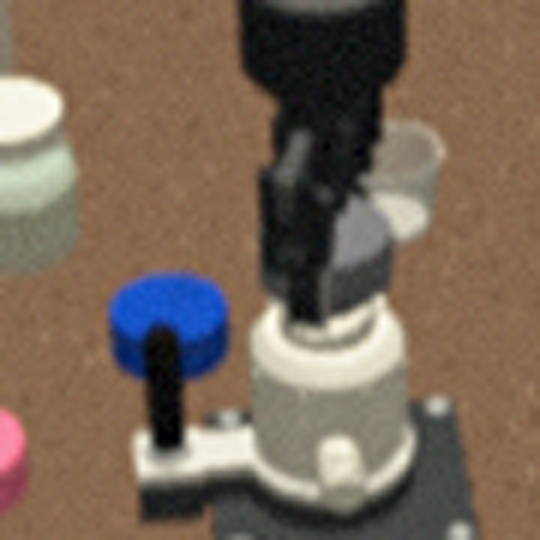

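The picture shows the lid raised level above the open white neck (crop 330,320), held by the fingers. The pin is still home in the ear (crop 165,440).

```bash
python3 -c "
from h import *
print(order.hand_in())"
```

```text
the job is handed in; nothing more can be done
None
```

The job is handed in; no verdict came back. The pin is home in the ear and released, and the lid was turned about 74° and is held level and centred about 12 mm above the open pot (height estimated from arm travel).

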